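Drain the soldering blocks and pile the drip plates

ROBOT

A 6-joint arm with a two-finger parallel gripper is mounted at the origin on the work surface. World frame = base frame: x ahead of the robot, y to its left, z up, the work surface at z = 0. Lengths are in m, angles in rad, forces in N, time in s.
With the tool pointing down it reaches from about 0.25 to 0.8 m from the base axis. Payload 8.5 kg.
Tool frame: the origin (TCP) lies midway between the tips of the shut fingers; the grasp point (between the pads) lies 19 mm behind it; z points along the fingers, y is the line along which they close (so a half turn about z gives the same grasp; the last joint's range is limited). The gripper opens to 85 mm and grips with 20 to 120 N. Pads are 22 mm wide; open, the fingers measure 114 mm over their backs; the gripper's body (76 mm by 85 mm) begins 54 mm behind the grasp point. The pads swing forward as they close: fully open they stand 13 mm farther back than shut.
Start: joints at [1.341, 0.238, -0.013, 1.319, 0, 1.571], TCP at [0.12, 0.511, 0.231] pointing down, gripper open.
Joint ranges: [-2.66, 2.66], [-1.03, 1.9], [-1.14, 1.46], [-1.82, 2.27], [-1.45, 1.34], [-3.14, 3.14]. Speed limits (rad/s): [2.22, 2.22, 2.79, 3.14, 3.14, 3.14].

INTERFACE

Orientations are given as a unit quaternion [x, y, z, w].
In Python, from workcell import robot, viewer, probe_bus gives the robot as it stands (robot), with the cameras (viewer) and the readings (probe_bus).
- The arm moves only by the shell command python3 shift.py 'ROWS'. ROWS is rows parted by semicolons, their numbers by spaces, 1 to 10 of them, each of 5 numbers: the finger opening in m, then dx, dy, dz in m, then a turn about the tool's z in rad; each row is the pose to reach, as a shift and turn from the pose commanded when the command began, along the tool's axes at that moment; what a row does not reach only later rows make up. A row lasts 1/8 s, in which the tool goes at most 0.0625 m and 0.188 rad, less where a joint would pass 70% of its speed; a pose out of reach is approached as far as the arm can. The fingers move at their own pace and stop on an object; the grip force is fixed at half the most. Time passes only in rows, so rows that do not move let the fingers close. It prints the time, the measured TCP pose, the force, the opening and the grip force at its end.
- probe_bus.get_state(): the state, without advancing time (a new reading comes with each control period).
- viewer.grab_frame(name): name is "side" or "top"; returns the picture (420x560x3 uint8, red, green, blue); there is no depth.
- viewer.calibration(name): a dict with "fx", "fy", "cx", "cy" (pixels), "R" (3x3) and "t" (3): a world point X has camera coordinates R X + t. Camera axes: x right, y down, z forward; pixel columns grow to the right and rows downward; lengths in m; the calibration is good to about 2 mm. A picture is of the moment at which its call begins. calibration takes no time and is no camera call.
- robot.hand_in(): hands the job in; it is judged then, once.
The state is a dict: "clock": time; "q": joint angles; "joint_velocities": joint speeds; "tau": joint torques, N m; "eef_pos": TCP position; "orientation": TCP orientation; "ft_force": force on the tool from outside, world axes, zero at the start; "torque": the same for the moment, N m; "gripper_width": finger opening in m; "grasp_force": force on a finger pad.
Only numpy, scipy, OpenCV 4.12 (cv2) and the standard library are available. Lean on these libraries where they do the work, as an engineer would, in place of code of your own. Each camera call takes 0.05 s, during which the arm holds its last target. There are 200 camera calls.

TASK

Clear the jeweller's bench after rinsing: first lift every soldering block off its drip plate and lay it flat on the draining slope, pointing uphill with its narrow end right against the cleat, and with clear air between the blocks. Then stack all four drip plates in one square, flush pile on the dark wooden rest, lined up with it. Leave the jar, dish and file where they are.

Things in the scene. Friction and masses are not known exactly. Their poses are not given: they have to be found in the camera images.
- block1: Rinsed off-white ceramic soldering block, a plain brick 90 x 44 x 26 mm (own x, y, z), about 0.16 kg. Origin at its very centre. Starts flat on top of one of the plates, roughly along it; may be absent.
- block2: Rinsed off-white ceramic soldering block, a plain brick 90 x 44 x 26 mm (own x, y, z), about 0.16 kg. Origin at its very centre. Starts flat on top of one of the plates, roughly along it; may be absent.
- block3: Rinsed off-white ceramic soldering block, a plain brick 90 x 44 x 26 mm (own x, y, z), about 0.16 kg. Origin at its very centre. Starts flat on top of one of the plates, roughly along it; may be absent.
- block4: Rinsed off-white ceramic soldering block, a plain brick 90 x 44 x 26 mm (own x, y, z), about 0.16 kg. Origin at its very centre. Starts flat on top of one of the plates, roughly along it; may be absent.
- plate1: Flat aluminium drip plate 110 x 56 x 12 mm (own x, y, z), solid, about 0.2 kg, with a fine dark line inside its edges. Origin at the centre of its underside, z up. Always present, lying on the bench; bears one block, or none, at the start.
- plate2: Flat aluminium drip plate 110 x 56 x 12 mm (own x, y, z), solid, about 0.2 kg, with a fine dark line inside its edges. Origin at the centre of its underside, z up. Always present, lying on the bench; bears one block, or none, at the start.
- plate3: Flat aluminium drip plate 110 x 56 x 12 mm (own x, y, z), solid, about 0.2 kg, with a fine dark line inside its edges. Origin at the centre of its underside, z up. Always present, lying on the bench; bears one block, or none, at the start.
- plate4: Flat aluminium drip plate 110 x 56 x 12 mm (own x, y, z), solid, about 0.2 kg, with a fine dark line inside its edges. Origin at the centre of its underside, z up. Always present, lying on the bench; bears one block, or none, at the start.
- rest: Low dark wooden pile rest fixed to the bench, 110 x 56 x 14 mm (own x, y, z): the same outline as a plate. Origin at the centre of its underside; its top is 14 mm above the bench.
- slope: Wooden draining slope fixed to the bench, 360 mm wide along its y, rising at 25 degrees along its own +x (away from the robot) to about 80 mm. Origin on the bench under its middle. Its sloping board is 'deck'.
- deck: Sloping board of the slope. Origin on its top face, at the uphill face of the cleat, mid-length; x uphill along the board, y along the cleat, z square out of it. Board spans x 0 to 135, y -180 to 180 mm. Dark cleat: x -12 to 0, 10 mm proud. Side rails 8 mm high, inner faces at y = -172, +172. Holds four blocks side by side; a seated block's centre is at x = 45, z = 13 mm.
- jar: Bystander: glass jar with a black lid, 56 mm across, 70 mm high, beyond the slope. Origin at its foot.
- tin: Bystander: small round open steel dish, 80 mm across, 32 mm high. Origin at its foot.
- file: Bystander: hand file 190 mm long, 22 mm high, with a round dark wooden handle, lying between the robot and the work. Origin on the bench below the point where blade and handle meet; handle along its -x (90 mm), blade along +x (100 mm).

How it is judged:
On the way:
1. all blocks present lie on the slope, narrow end against the cleat, apart from one another (x of block1 in the frame of deck between 0.04 and 0.051 m and y of block1 in the frame of deck between -0.155 and 0.155 m and z of block1 in the frame of deck between 0.009 and 0.018 m and angle between the x axis of each of block1, block2, block3, block4 and the x axis of deck, either way round below 0.14 rad and angle between the z axis of each of block1, block2, block3, block4 and the z axis of deck, either way round below 0.1 rad and linear speed of each of block1, block2, block3, block4 below 0.02 m/s and x of block2 in the frame of deck between 0.04 and 0.051 m and y of block2 in the frame of deck between -0.155 and 0.155 m and z of block2 in the frame of deck between 0.009 and 0.018 m and x of block3 in the frame of deck between 0.04 and 0.051 m and y of block3 in the frame of deck between -0.155 and 0.155 m and z of block3 in the frame of deck between 0.009 and 0.018 m and x of block4 in the frame of deck between 0.04 and 0.051 m and y of block4 in the frame of deck between -0.155 and 0.155 m and z of block4 in the frame of deck between 0.009 and 0.018 m and distance between block1 and block2 above 0.048 m and distance between each of block1, block2 and block3 above 0.048 m and distance between each of block1, block2, block3 and block4 above 0.048 m), for 0.3 s.
At the end, for the whole second after the job is handed in: Every block present lies flat on the slope, pointing uphill within 0.14 rad, end within 5 mm of the cleat, between the rails, centres over 48 mm apart. All four plates lie flat in one pile on the rest, each within 8 mm and 0.12 rad of it. All at rest (all of step 1 and horizontal distance between each of plate1, plate2, plate3, plate4 and rest below 0.008 m and angle between the x axis of each of plate1, plate2, plate3, plate4 and the x axis of rest, either way round below 0.12 rad and angle between the z axis of each of plate1, plate2, plate3, plate4 and the z axis of rest, either way round below 0.08 rad and linear speed of each of plate1, plate2, plate3, plate4 below 0.02 m/s and height (world z) of each of plate1, plate2, plate3, plate4 above 0.01 m); the robot touches nothing.
It fails at once if the jar is disturbed (moved over 40 mm) (distance of jar from where it was at the start of the episode above 0.04 m).
It fails at once if the dish is disturbed (moved over 40 mm) (distance of tin from where it was at the start of the episode above 0.04 m).
It fails at once if the file is disturbed (moved over 40 mm) (distance of file from where it was at the start of the episode above 0.04 m).
Of block1, block2, block3, block4 only 3 to 4 are there at a start; the rules pass over those that are not, and their reading is None.
At some moment in a run one of block1, block2, block3, block4 may be knocked a few centimetres aside while the robot is not near it.
Once in a run the grip may slacken for a moment while it holds something.
It also fails if it takes over 208 s, if anything falls off the work surface, if the arm or the gripper's body presses on something with over 40 N, if the wrist force passes 120 N, or if a joint passes its speed limit or range.

## Working session

There is one attempt and no reset: what is moved stays moved. The work goes in short steps, Python scripts to look and compute and a shell command to move; the robot and the scene stay as the last step left them, time stands still between calls to the robot, and variables do not carry over. Pictures are saved under pics/ and viewed, at most 14 in all, crops included, and the job is handed in when it is done.

```bash
ls; mkdir -p pics; python3 - <<'E'
from workcell import robot, viewer, probe_bus
import cv2
for n in("top","side"):
    cv2.imwrite(f"pics/{n}0.png",viewer.grab_frame(n)[:,:,::-1])
    c=viewer.calibration(n);print(n,c)
s=probe_bus.get_state();print(s)
E
```

```text
pics
shift.py
workcell.py
top {'fx': 451.45085823555405, 'fy': 451.45085823555405, 'cx': 288.7709109364964, 'cy': 206.83414501223282, 'R': array([[ 0.02742188, -0.99957514, -0.0098778 ],
       [-0.99690714, -0.02661798, -0.0739435 ],
       [ 0.07364916,  0.01187492, -0.99721351]]), 't': array([-0.07256911,  0.60271687,  1.10750715])}
side {'fx': 474.36973215170184, 'fy': 474.36973215170184, 'cx': 275.2305725414372, 'cy': 203.8766324902364, 'R': array([[-0.90088443, -0.43402556,  0.00538963],
       [-0.3387436 ,  0.69524034, -0.63395082],
       [ 0.27140377, -0.57294213, -0.77335458]]), 't': array([0.4815818 , 0.28347771, 0.91271532])}
{'clock': 0.1, 'q': array([ 1.34097191e+00,  2.38746842e-01, -1.41508120e-02,  1.31921741e+00,
        4.29676027e-05,  1.57082411e+00]), 'joint_velocities': array([ 0.00026588, -0.00062778,  0.00025316,  0.00198791,  0.00029353,
       -0.0001942 ]), 'tau': array([-1.15082243e-03, -5.39718890e+01,  3.47000241e+01,  1.34298843e-02,
       -1.50298451e-04, -4.05451630e-06]), 'eef_pos': array([0.11950108, 0.51083758, 0.2307357 ]), 'orientation': array([ 1.14673263e-01,  9.93403044e-01, -6.52555603e-04, -9.69356256e-05]), 'ft_force': array([ 0.46482151, -0.70618654,  1.2178149 ]), 'torque': array([-0.00561986,  0.07673068, -0.02588636]), 'grasp_force': 0.0, 'gripper_width': 0.08561433959737007}
```

View pics/top0.png

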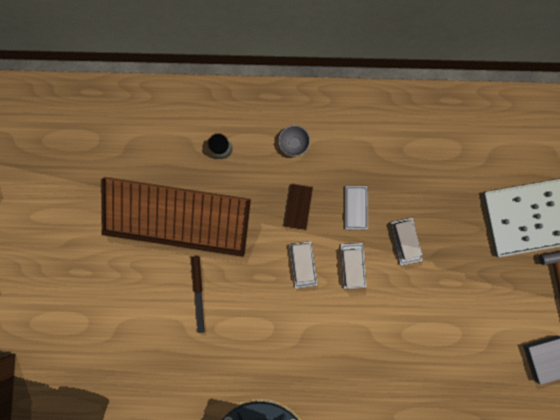

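View pics/side0.png

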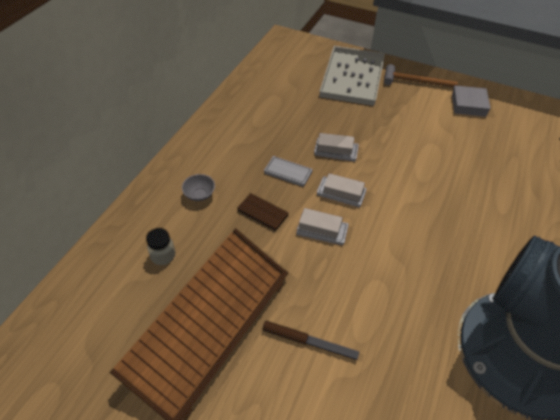

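The top view shows three blocks on plates at about (303,265), (353,266) and (406,241). There is an empty plate at (357,207), the dark rest at (298,206) and the slope at about (176,216) with its cleat on the robot side. The jar is at (219,146), the dish at (293,141) and the file at (198,293). The side view agrees.

```bash
python3 - <<'E'
import cv2
im=cv2.imread("pics/top0.png")
c=im[170:300,270:440]; c=cv2.resize(c,None,fx=4.5,fy=4.5,interpolation=cv2.INTER_CUBIC)
cv2.imwrite("pics/crop0.png",c)
h=cv2.cvtColor(im,cv2.COLOR_BGR2HSV)
for p in [(303,265),(353,266),(406,241),(357,207),(298,206),(330,240),(357,190),(303,284),(115,200),(170,215),(170,243),(250,300),(304,244)]: print(p,im[p[1],p[0]],h[p[1],p[0]])
E
```

```text
(303, 265) [156 167 178] [ 15  32 178]
(353, 266) [158 169 179] [ 16  30 179]
(406, 241) [135 143 153] [ 13  30 153]
(357, 207) [173 170 172] [140   4 173]
(298, 206) [17 26 44] [ 10 156  44]
(330, 240) [ 79 122 158] [ 16 128 158]
(357, 190) [169 166 169] [150   5 169]
(303, 284) [131 129 130] [135   4 131]
(115, 200) [ 42  73 117] [ 12 163 117]
(170, 215) [ 39  69 112] [ 12 166 112]
(170, 243) [13 25 41] [ 13 174  41]
(250, 300) [ 79 123 159] [ 17 128 159]
(304, 244) [129 135 142] [ 14  23 142]
```

View pics/crop0.png

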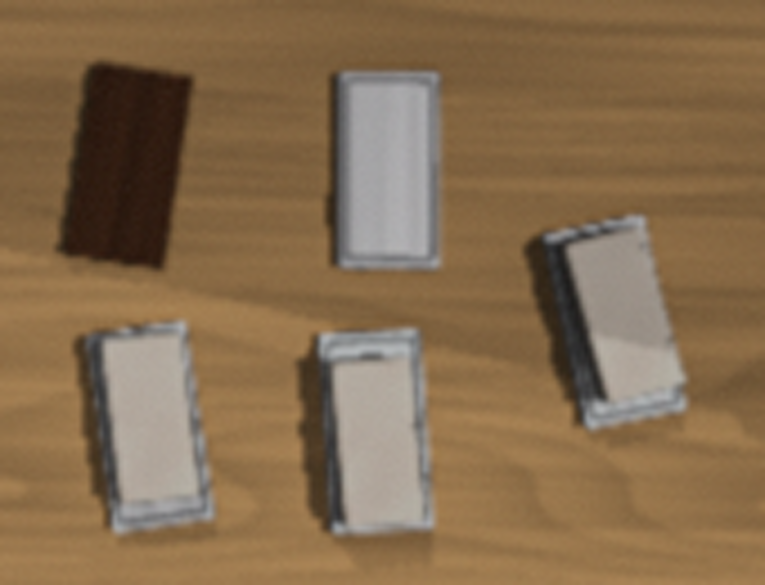

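The 4.5x crop is clear: the pale block tops separate well from the grey plates, and the empty plate and the rest are unobstructed. Next I'll measure these and look at the slope corners.

```bash
cat > vis.py <<'E'
from workcell import robot, viewer, probe_bus
import cv2, numpy as np
K=3
def frame(n,save=None):
    im=np.ascontiguousarray(viewer.grab_frame(n)[:,:,::-1])
    if save: cv2.imwrite(f"pics/{save}.png",im)
    return im
def ray(n,px):
    c=viewer.calibration(n); R,t=c["R"],c["t"]; px=np.atleast_2d(px).astype(float)
    d=np.c_[(px[:,0]-c["cx"])/c["fx"],(px[:,1]-c["cy"])/c["fy"],np.ones(len(px))]@R
    return -R.T@t,d
def onz(n,px,z):
    o,d=ray(n,px); return o+d*((z-o[2])/d[:,2])[:,None]
def tri(p,q):   # top pixel, side pixel
    a,b=ray("top",p),ray("side",q)
    A=np.c_[a[1][0],-b[1][0]]; s=np.linalg.lstsq(A,b[0]-a[0],rcond=None)[0]
    P=a[0]+s[0]*a[1][0]; Q=b[0]+s[1]*b[1][0]
    return (P+Q)/2,np.linalg.norm(P-Q)
def project(n,X):
    c=viewer.calibration(n); x=c["R"]@np.asarray(X)+c["t"]; return c["fx"]*x[0]/x[2]+c["cx"],c["fy"]*x[1]/x[2]+c["cy"]
RANGE=dict(block=((4,18,110),(28,70,255)),plate=((0,0,100),(180,16,255)),any=((0,0,75),(180,70,255)),rest=((0,90,0),(30,255,66)))
def find(im,kind,z,n="top",amin=300,roi=None):
    big=cv2.resize(im,None,fx=K,fy=K,interpolation=cv2.INTER_CUBIC)
    m=cv2.inRange(cv2.cvtColor(big,cv2.COLOR_BGR2HSV),*RANGE[kind])
    m=cv2.morphologyEx(cv2.morphologyEx(m,cv2.MORPH_CLOSE,np.ones((9,9))),cv2.MORPH_OPEN,np.ones((11,11)))
    out=[]
    for c in cv2.findContours(m,cv2.RETR_EXTERNAL,cv2.CHAIN_APPROX_NONE)[0]:
        if cv2.contourArea(c)<amin*K*K: continue
        px=(c[:,0,:]+.5)/K-.5
        if roi and not(roi[0]<px[:,0].mean()<roi[2] and roi[1]<px[:,1].mean()<roi[3]): continue
        w=(onz(n,px,z)[:,:2]*1e4).astype(np.float32)
        r=cv2.minAreaRect(w); b=cv2.boxPoints(r)
        e=max((b[1]-b[0],b[2]-b[1]),key=np.linalg.norm); a=np.arctan(e[1]/e[0])
        out.append((np.round(np.array(r[0])/10,1),round(float(a),3),sorted(np.round(np.array(r[1])/10,1)),px.mean(0).round(0)))
    return out
def tool():
    from scipy.spatial.transform import Rotation as Ro
    s=probe_bus.get_state(); M=Ro.from_quat(s["orientation"]).as_matrix()
    return s["eef_pos"],M
def shift(x,y,z,yaw=None):
    """shift in tool axes to reach TCP x,y,z (m); yaw: wanted world angle of the tool x axis (mod pi)"""
    p,M=tool(); d=M.T@(np.array([x,y,z])-p); t=0
    if yaw is not None:
        a=np.arctan2(M[1,0],M[0,0]); t=-((yaw-a+np.pi/2)%np.pi-np.pi/2)
    print("pos",p.round(4),"shift",d.round(4),"turn",round(t,3),"q6",probe_bus.get_state()["q"][5].round(2))
E
python3 - <<'E'
from vis import *
im=cv2.imread("pics/top0.png"); si=cv2.imread("pics/side0.png")
roi=(270,150,440,320)
for k,z in(("block",.038),("plate",.012),("any",.012),("rest",.014)):
    for r in find(im,k,z,roi=roi): print(k,*r)
a=cv2.resize(im[165:265,90:260],(800,470)[:2] if 0 else (510,300),interpolation=cv2.INTER_CUBIC)
b=cv2.resize(si[225:420,110:295],(285,300),interpolation=cv2.INTER_CUBIC)
cv2.imwrite("pics/slope.png",np.hstack([a,b]))
for l,v in(("tool",tool()),): print(v)
E
```

```text
block [ 456.7 -221. ] 0.079 [np.float64(50.5), np.float64(94.3)] [355. 269.]
block [471.4 -97.3] 0.152 [np.float64(50.3), np.float64(95.0)] [304. 262.]
block [ 535.2 -350.9] 0.25 [np.float64(45.9), np.float64(97.0)] [408. 238.]
plate [ 608.7 -225.3] 0.006 [np.float64(52.5), np.float64(108.8)] [356. 207.]
any [ 463.2 -220.8] 0.099 [np.float64(58.9), np.float64(112.6)] [353. 265.]
any [462.2 -95.4] 0.163 [np.float64(58.5), np.float64(112.2)] [303. 264.]
any [ 528.1 -358.3] 0.11 [np.float64(59.1), np.float64(115.2)] [408. 242.]
any [ 608.7 -225.5] 0.015 [np.float64(57.0), np.float64(111.8)] [356. 207.]
rest [607.  -77.5] -0.128 [np.float64(58.4), np.float64(108.3)] [297. 206.]
(array([0.11950108, 0.51083758, 0.2307357 ]), array([[-9.73700067e-01,  2.27833410e-01, -3.42253652e-04],
       [ 2.27833663e-01,  9.73699234e-01, -1.27426960e-03],
       [ 4.29309305e-05, -1.31873329e-03, -9.99999130e-01]]))
```

View pics/slope.png

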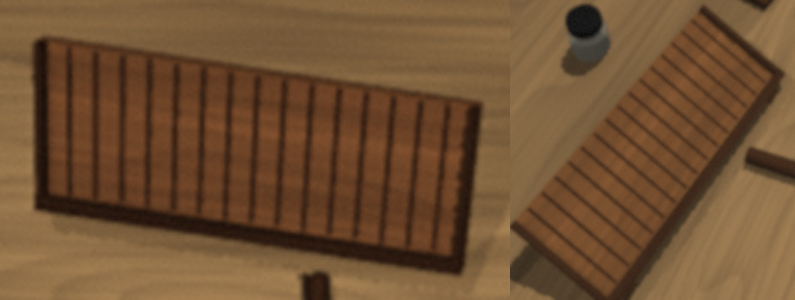

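The slope crop shows the top-view outline corners at full-image pixels of about (250,199), (244,254), (102,178) and (102,234), with the cleat on the lower (robot) side.

```bash
python3 - <<'E'
from vis import *
im=cv2.imread("pics/top0.png"); si=cv2.imread("pics/side0.png")
for p,q in(((250,199.3),(235.3,230.2)),((244.3,254.5),(285.3,271.8)),((101.8,178.3),(113.2,374.4))): 
    X,e=tri(p,q);print((X*1e3).round(1),round(e*1e3,1))
big=cv2.resize(im,None,fx=K,fy=K,interpolation=cv2.INTER_CUBIC)
h=cv2.cvtColor(big,cv2.COLOR_BGR2HSV)
def quad(lo,hi):
    m=cv2.inRange(h,lo,hi); m[:150*K]=0;m[270*K:]=0;m[:,:95*K]=0;m[:,258*K:]=0
    m=cv2.morphologyEx(m,cv2.MORPH_CLOSE,np.ones((15,15)));m=cv2.morphologyEx(m,cv2.MORPH_OPEN,np.ones((21,21)))
    c=max(cv2.findContours(m,0,1)[0],key=cv2.contourArea)
    return (cv2.approxPolyN(c,4,ensure_convex=True)[0]+.5)/K-.5
print("deck bright",quad((0,145,58),(30,255,255)).round(1).tolist())
print("outline",quad((0,140,0),(30,255,135)).round(1).tolist())
E
```

```text
[614.3  35.7  70.5] 4.8
[484.3  51.9  19.4] 3.4
[655.3 394.6  71. ] 5.9
deck bright [[250.3, 198.3], [244.0, 256.7], [101.3, 234.3], [101.0, 175.7]]
outline [[250.7, 198.3], [244.3, 257.3], [101.3, 234.7], [100.3, 175.0]]
```

```bash
python3 - <<'E'
from vis import *
im=cv2.imread("pics/top0.png"); V=cv2.cvtColor(im,cv2.COLOR_BGR2HSV)[:,:,2].astype(float)
P=[];Q=[];T=[]
for u in range(112,240):
    v0=236.5+(u-101)*.157   # near the outer cleat edge
    col=V[:,u]; r=np.arange(int(v0)-16,int(v0)+8); s=np.interp(np.arange(r[0],r[-1],.1),r,col[r]); g=np.arange(r[0],r[-1],.1)
    i=s.argmin(); 
    if s[:60].max()<75: continue
    th=65
    up=g[:i][s[:i]>th]; dn=g[i:][s[i:]>th]
    if len(up) and len(dn): P.append((u,up[-1])); Q.append((u,dn[0]))
def fit(p):
    l=cv2.fitLine(np.float32(p),cv2.DIST_HUBER,0,.01,.01).ravel(); f=lambda u:l[3]+(u-l[2])*l[1]/l[0]
    return f,np.abs([f(a)-b for a,b in p]).mean()
for n,p,z in(("cleat in",P,.025),("cleat out",Q,.02)):
    f,e=fit(p); a=onz("top",[(112,f(112)),(240,f(240))],z)*1e3
    d=a[0]-a[1]; print(n,len(p),round(e,2),f(112),f(240),a.round(1).tolist(),"yaw",-np.arctan2(d[0],d[1]).round(4))
# upper corners & side ends
a=onz("top",[(250.5,198.3),(100.7,175.4),(244.1,257),(101.3,234.5)],.078)*1e3;print(a.round(1)); a2=onz("top",[(244.1,257),(101.3,234.5)],.015)*1e3;print(a2.round(1))
E
```

```text
cleat in 115 0.11 230.12477 250.24452 [[534.2, 383.1, 25.0], [493.1, 61.7, 25.0]] yaw -0.1272
cleat out 115 0.11 235.83136 255.55678 [[520.0, 384.3, 20.0], [479.8, 61.8, 20.0]] yaw -0.124
[[618.3  34.8  78. ]
 [663.9 396.3  78. ]
 [478.8  45.2  78. ]
 [522.5 386.6  78. ]]
[[476.3  52.   15. ]
 [522.6 413.5  15. ]]
```

Slope frame from the fits: yaw −0.126, cleat face at 0.486 m along the uphill direction, centreline at 0.294 m along the cleat, and h0 about 16 mm. I'll start with the nearest block.

```bash
cat >> vis.py <<'E'
Y=-0.126; U=np.array([np.cos(Y),np.sin(Y)]); W=np.array([-np.sin(Y),np.cos(Y)])
def deck(u,w): return u*U+w*W
E
python3 -c "
from vis import *
shift(.4714,-.0973,.12,.152)"
```

```text
pos [0.1195 0.5108 0.2307] shift [-0.4812 -0.5118  0.1114] turn -0.382 q6 1.57
```

```bash
T='0.085 -0.481 -0.512 0.111 -0.382'; python3 shift.py '0.085 -0.481 -0.512 0.05 -0.382;0.085 -0.481 -0.512 0.05 -0.382;0.085 -0.481 -0.512 0.05 -0.382;0.085 -0.481 -0.512 0.05 -0.382;0.085 -0.481 -0.512 0.05 -0.382;0.085 -0.481 -0.512 0.05 -0.382;0.085 -0.481 -0.512 0.05 -0.382;0.085 -0.481 -0.512 0.05 -0.382;0.085 -0.481 -0.512 0.05 -0.382;0.085 -0.481 -0.512 0.05 -0.382'; python3 -c "
from vis import *
shift(.4714,-.0973,.016,.152)"
```

```text
clock: 1.35
eef_pos: [0.4304, -0.0271, 0.1871]
orientation: [-0.076, 0.997, 0.0, 0.0]
ft_force: [1.4, 1.0, -0.1]
gripper_width: 0.0849
grasp_force: 0.0
pos [ 0.4304 -0.0271  0.1871] shift [-0.0299 -0.0756  0.1711] turn -0.0 q6 -0.21
```

```bash
python3 shift.py '0.085 -0.03 -0.076 0.08 0;0.085 -0.03 -0.076 0.09 0;0.085 -0.03 -0.076 0.12 0;0.085 -0.03 -0.076 0.12 0'; python3 -c "
from vis import *
shift(.4714,-.0973,.016,.152)"
```

```text
clock: 1.85
eef_pos: [0.4689, -0.0956, 0.0652]
orientation: [-0.076, 0.997, 0.001, -0.003]
ft_force: [0.3, 0.4, 0.4]
gripper_width: 0.0853
grasp_force: 0.0
pos [ 0.4689 -0.0956  0.0652] shift [-0.0025 -0.0022  0.0492] turn -0.001 q6 -0.35
```

```bash
python3 shift.py '0.085 -0.003 -0.002 0.03 0;0.085 -0.003 -0.002 0.05 0;0.085 -0.003 -0.002 0.05 0;0.04 -0.003 -0.002 0.05 0;0.03 -0.003 -0.002 0.05 0;0.03 -0.003 -0.002 0.05 0;0.03 -0.003 -0.002 0.05 0;0.03 -0.003 -0.002 0.05 0'; python3 -c "
from vis import *
shift(*deck(.535,.194),.15,Y)"
```

```text
clock: 2.85
eef_pos: [0.4749, -0.097, 0.0186]
orientation: [-0.076, 0.997, -0.0, 0.001]
ft_force: [-1.4, 2.1, 10.9]
gripper_width: 0.0428
grasp_force: 60.6
pos [ 0.4749 -0.097   0.0186] shift [-0.1133  0.2074 -0.1312] turn 0.278 q6 -0.35
```

```bash
python3 shift.py '0.03 0 0 -0.05 0;0.03 0 0 -0.1 0;0.03 -0.113 0.207 -0.131 0.278;0.03 -0.113 0.207 -0.131 0.278;0.03 -0.113 0.207 -0.131 0.278;0.03 -0.113 0.207 -0.131 0.278;0.03 -0.113 0.207 -0.131 0.278;0.03 -0.113 0.207 -0.131 0.278'; python3 - <<'E'
from vis import *
shift(*deck(.535,.194),.065,Y)
im=frame("top","t1"); print(*find(im,"block",.167,roi=(150,100,440,320)),sep="\n"); si=frame("side","s1")
print(project("side",tool()[0]))
cv2.imwrite("pics/c1.png",np.hstack([cv2.resize(x,(400,400),interpolation=cv2.INTER_CUBIC) for x in (im[160:290,180:310],si[130:260,180:310])]))
E
```

```text
clock: 3.85
eef_pos: [0.5539, 0.1246, 0.1481]
orientation: [0.062, 0.998, -0.0, -0.0]
ft_force: [-0.2, -1.3, -2.7]
gripper_width: 0.0425
grasp_force: 63.4
pos [0.5539 0.1246 0.1481] shift [-0.0012  0.0008  0.0831] turn 0.001 q6 0.35
(array([ 464.1, -203.2]), 0.082, [np.float64(45.3), np.float64(83.4)], array([355., 269.]))
(array([ 533.7, -317.9]), 0.25, [np.float64(41.1), np.float64(85.3)], array([408., 238.]))
(np.float64(237.27481113210308), np.float64(251.40330422321256))
```

View pics/c1.png

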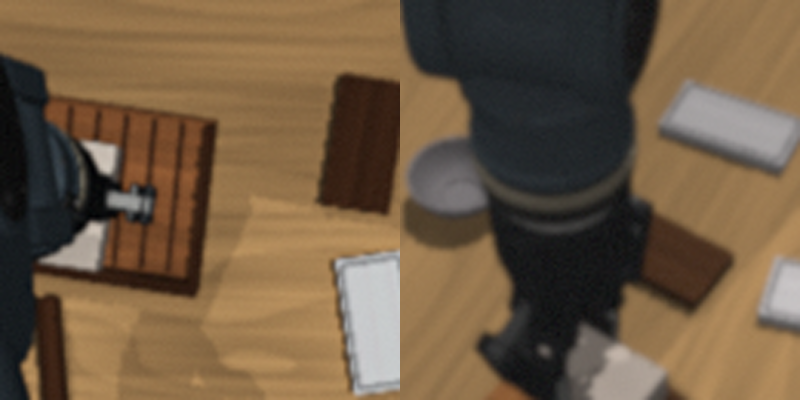

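The block is held level over the right end of the slope. I'll lower it until it touches.

```bash
python3 shift.py '0.03 0 0 0.05 0;0.03 0 0 0.07 0;0.03 0 0 0.08 0;0.03 0 0 0.083 0;0.03 0 0 0.083 0'; python3 shift.py '0.03 0 0 0.005 0;0.03 0 0 0.005 0'
```

```text
clock: 4.58
eef_pos: [0.5528, 0.1232, 0.0666]
orientation: [0.064, 0.998, -0.001, -0.001]
ft_force: [-11.3, -3.2, 11.2]
gripper_width: 0.0427
grasp_force: 65.6
clock: 4.82
eef_pos: [0.5518, 0.1233, 0.0617]
orientation: [0.063, 0.998, -0.0, -0.002]
ft_force: [-15.6, -3.4, 14.9]
gripper_width: 0.0426
grasp_force: 68.2
```

```bash
python3 shift.py '0.03 0 0 0.005 0;0.03 0 0 0.008 0;0.03 0 0 0.008 0'; python3 shift.py '0.03 0 0 0.005 0;0.03 0 0 0.008 0;0.03 0 0 0.008 0'
```

```text
clock: 5.2
eef_pos: [0.5509, 0.1234, 0.0535]
orientation: [0.063, 0.998, -0.001, -0.002]
ft_force: [-18.6, -2.1, 16.8]
gripper_width: 0.0425
grasp_force: 72.9
clock: 5.58
eef_pos: [0.5509, 0.1233, 0.0475]
orientation: [0.063, 0.998, -0.0, -0.002]
ft_force: [-25.4, -4.0, 37.9]
gripper_width: 0.043
grasp_force: 79.6
```

```bash
python3 - <<'E'
from vis import *
si=frame("side","s2"); im=frame("top")
x,y=map(int,project("side",tool()[0]));a,b=map(int,project("top",tool()[0]))
cv2.imwrite("pics/c2.png",np.hstack([cv2.resize(v,(400,400),interpolation=cv2.INTER_CUBIC) for v in (im[b-50:b+50,a-50:a+50],si[y-60:y+40,x-50:x+50])]))
E
```

```text
(no output)
```

View pics/c2.png

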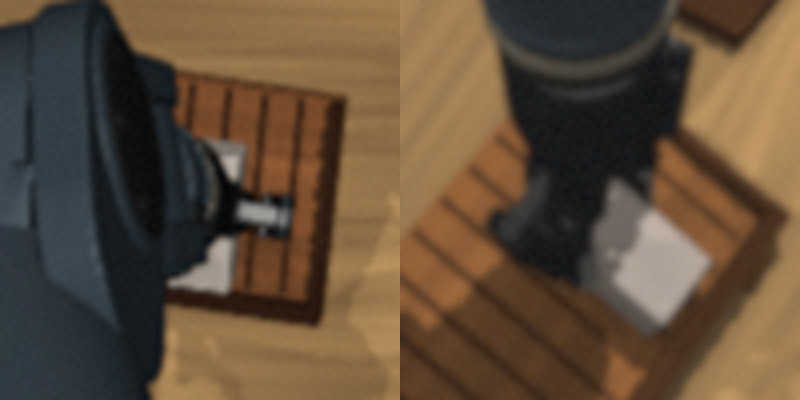

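The block lies nearly flat on the deck and the force has risen as it seats. Now I'll slide it downhill to the cleat and release.

```bash
python3 shift.py '0.03 0.004 0 0.001 0;0.03 0.008 0 0.003 0;0.03 0.012 0 0.004 0;0.03 0.012 0 0.004 0'
```

```text
clock: 6.18
eef_pos: [0.5469, 0.1254, 0.0455]
orientation: [0.064, 0.998, 0.001, 0.005]
ft_force: [-1.4, -3.9, 31.6]
gripper_width: 0.0425
grasp_force: 78.8
```

```bash
python3 shift.py '0.03 -0.003 0 -0.003 0;0.065 -0.003 0 -0.003 0;0.065 -0.003 0 -0.003 0;0.07 -0.003 0 -0.003 0;0.07 -0.003 0 -0.05 0;0.08 -0.003 0 -0.11 0;0.085 -0.003 -0.06 -0.11 0;0.085 -0.003 -0.12 -0.11 0;0.085 -0.003 -0.16 -0.11 0;0.085 -0.003 -0.16 -0.11 0'; python3 - <<'E'
from vis import *
im=frame("top","t3"); si=frame("side","s3")
for z in(.038,):
  for r in find(im,"block",z,roi=(90,100,440,320)): print(*r)
for r in find(im,"block",.055,roi=(90,150,260,270)): print("deck",*r, (r[0]@U,r[0]@W))
cv2.imwrite("pics/c3.png",np.hstack([cv2.resize(v,(400,400),interpolation=cv2.INTER_CUBIC) for v in (im[180:270,180:270],si[220:310,210:300])]))
E
```

```text
clock: 7.42
eef_pos: [0.5249, -0.0353, 0.1501]
orientation: [0.065, 0.998, -0.0, -0.0]
ft_force: [-0.6, -0.2, -0.3]
gripper_width: 0.0854
grasp_force: 0.0
[ 456.6 -220.7] 0.083 [np.float64(51.4), np.float64(94.4)] [355. 269.]
[ 535.3 -350.5] 0.25 [np.float64(46.5), np.float64(96.7)] [408. 238.]
```

View pics/c3.png

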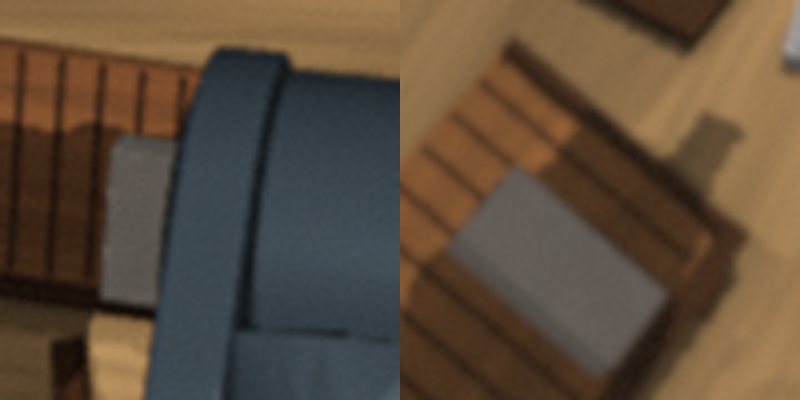

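The side crop shows the first block lying flat, square against the cleat, with its lower end meeting the dark strip. On to the second block.

```bash
python3 -c "
from vis import *
shift(.457,-.2205,.06,.083)"
```

```text
pos [ 0.5254 -0.0331  0.1501] shift [ 0.0441 -0.1945  0.0901] turn -0.21 q6 0.06
```

```bash
python3 shift.py '0.085 0.044 -0.195 0.01 -0.21;0.085 0.044 -0.195 0.02 -0.21;0.085 0.044 -0.195 0.05 -0.21;0.085 0.044 -0.195 0.09 -0.21;0.085 0.044 -0.195 0.09 -0.21;0.085 0.044 -0.195 0.09 -0.21'; python3 -c "
from vis import *
shift(.457,-.2205,.017,.083)"
```

```text
clock: 8.28
eef_pos: [0.4583, -0.22, 0.0609]
orientation: [-0.043, 0.999, 0.0, 0.0]
ft_force: [-0.5, -0.2, 0.6]
gripper_width: 0.0849
grasp_force: 0.0
pos [ 0.4583 -0.22    0.0609] shift [ 0.0014 -0.0004  0.0439] turn 0.002 q6 -0.53
```

```bash
python3 shift.py '0.085 0.001 0 0.03 0;0.085 0.001 0 0.044 0;0.04 0.001 0 0.044 0;0.03 0.001 0 0.044 0;0.03 0.001 0 0.044 0;0.03 0.001 0 0.044 0;0.03 0.001 0 0.044 0'; python3 -c "
from vis import *
shift(*deck(.535,.294),.15,Y)"
```

```text
clock: 9.15
eef_pos: [0.4573, -0.2211, 0.0176]
orientation: [-0.042, 0.999, -0.0, 0.001]
ft_force: [-0.8, 1.3, 6.1]
gripper_width: 0.0428
grasp_force: 61.4
pos [ 0.4573 -0.2211  0.0176] shift [-0.1479  0.4346 -0.1324] turn 0.21 q6 -0.54
```

```bash
python3 shift.py '0.03 0 0 -0.05 0;0.03 0 0 -0.1 0;0.03 -0.148 0.435 -0.132 0.21;0.03 -0.148 0.435 -0.132 0.21;0.03 -0.148 0.435 -0.132 0.21;0.03 -0.148 0.435 -0.132 0.21;0.03 -0.148 0.435 -0.132 0.21;0.03 -0.148 0.435 -0.132 0.21;0.03 -0.148 0.435 -0.132 0.21;0.03 -0.148 0.435 -0.132 0.21'; python3 shift.py '0.03 0 0 0 0;0.03 0 0 0 0';  python3 -c "
from vis import *
shift(*deck(.535,.294),.067,Y)"
```

```text
clock: 10.4
eef_pos: [0.5678, 0.2282, 0.1489]
orientation: [0.062, 0.998, 0.0, 0.001]
ft_force: [0.5, -0.8, -1.6]
gripper_width: 0.0427
grasp_force: 61.9
clock: 10.65
eef_pos: [0.5669, 0.2244, 0.1483]
orientation: [0.063, 0.998, -0.0, -0.0]
ft_force: [-0.3, -0.4, -1.0]
gripper_width: 0.0426
grasp_force: 61.9
pos [0.5669 0.2244 0.1483] shift [-0.0008  0.0002  0.0813] turn 0.0 q6 0.5
```

```bash
python3 shift.py '0.03 0 0 0.05 0;0.03 0 0 0.075 0;0.03 0 0 0.082 0;0.03 0 0 0.086 0;0.03 0 0 0.09 0'; python3 shift.py '0.03 0 0 0.005 0;0.03 0 0 0.01 0;0.03 0 0 0.01 0'
```

```text
clock: 11.28
eef_pos: [0.564, 0.2235, 0.0595]
orientation: [0.063, 0.998, -0.0, -0.002]
ft_force: [-17.4, 0.8, 14.6]
gripper_width: 0.0427
grasp_force: 67.4
clock: 11.65
eef_pos: [0.564, 0.2235, 0.0489]
orientation: [0.063, 0.998, -0.0, -0.003]
ft_force: [-14.2, 0.2, 8.8]
gripper_width: 0.043
grasp_force: 71.6
```

```bash
python3 shift.py '0.03 0 0 0.003 0;0.03 0 0 0.005 0;0.03 0 0 0.005 0'; python3 shift.py '0.03 0.004 0 0.001 0;0.03 0.008 0 0.003 0;0.03 0.014 0 0.004 0;0.03 0.014 0 0.004 0'
```

```text
clock: 12.02
eef_pos: [0.5641, 0.2234, 0.0475]
orientation: [0.063, 0.998, 0.0, -0.001]
ft_force: [-25.2, -1.9, 42.5]
gripper_width: 0.0427
grasp_force: 76.4
clock: 12.52
eef_pos: [0.5559, 0.226, 0.0436]
orientation: [0.064, 0.998, 0.001, 0.003]
ft_force: [-2.3, -1.0, 25.5]
gripper_width: 0.0429
grasp_force: 74.1
```

```bash
python3 shift.py '0.03 0.004 0 0.001 0;0.03 0.004 0 0.001 0'; python3 shift.py '0.03 -0.004 0 -0.004 0;0.065 -0.004 0 -0.004 0;0.065 -0.004 0 -0.004 0;0.07 -0.004 0 -0.004 0;0.07 -0.004 0 -0.05 0;0.08 -0.003 0 -0.11 0;0.085 -0.003 -0.06 -0.11 0;0.085 -0.003 -0.12 -0.11 0;0.085 -0.003 -0.18 -0.11 0;0.085 -0.003 -0.24 -0.11 0';python3 shift.py '0.085 0 -0.06 0 0;0.085 0 -0.12 0 0;0.085 0 -0.18 0 0;0.085 0 -0.24 0 0;0.085 0 -0.3 0 0';  python3 - <<'E'
from vis import *
im=frame("top","t4"); si=frame("side","s4")
for r in find(im,"block",.038,roi=(90,100,440,320)): print(*r)
for r in find(im,"any",.055,roi=(90,150,260,270)): print("deck",*r, (r[0]@U,r[0]@W))
shift(.535,-.3505,.06,.25)
E
```

```text
clock: 12.78
eef_pos: [0.5516, 0.2266, 0.0416]
orientation: [0.064, 0.998, 0.001, 0.003]
ft_force: [-1.1, 0.1, 16.5]
gripper_width: 0.0427
grasp_force: 73.1
clock: 14.02
eef_pos: [0.5217, -0.0129, 0.1482]
orientation: [0.063, 0.998, -0.0, 0.0]
ft_force: [0.8, -0.1, -0.2]
gripper_width: 0.0851
grasp_force: 0.0
clock: 14.65
eef_pos: [0.484, -0.3108, 0.1482]
orientation: [0.063, 0.998, 0.0, -0.0]
ft_force: [1.5, -0.1, 0.7]
gripper_width: 0.0849
grasp_force: 0.0
[ 545.1 -347.5] 0.231 [np.float64(46.2), np.float64(76.0)] [407. 233.]
[541.9 129.8] -0.055 [np.float64(47.7), np.float64(93.3)] [213. 230.]
[557.  231.3] 0.008 [np.float64(47.1), np.float64(94.3)] [172. 223.]
deck [541.1 126. ] -0.038 [np.float64(48.7), np.float64(94.3)] [213. 230.] (np.float64(520.9764023744765), np.float64(192.99947712091776))
deck [555.8 225.4] -0.018 [np.float64(51.0), np.float64(94.1)] [172. 223.] (np.float64(523.0685813379769), np.float64(293.4587862325411))
pos [ 0.4836 -0.314   0.1477] shift [-0.0557 -0.0293  0.0878] turn -0.381 q6 -0.44
```

```bash
cat >> vis.py <<'E'
def deckfind(im,n="top",roi=(90,150,260,270),H=.026):
    """blocks on the deck: centre x,y (mm, deck frame), yaw, size"""
    a=np.radians(25); O=np.r_[deck(.486,.294),.016]; ex=np.r_[U*np.cos(a),np.sin(a)]; ey=np.r_[W,0]; nz=np.cross(ex,ey)
    big=cv2.resize(im,None,fx=K,fy=K,interpolation=cv2.INTER_CUBIC)
    m=cv2.inRange(cv2.cvtColor(big,cv2.COLOR_BGR2HSV),(0,0,75),(180,75,255)); m=cv2.morphologyEx(m,cv2.MORPH_OPEN,np.ones((11,11)))
    for c in cv2.findContours(m,cv2.RETR_EXTERNAL,cv2.CHAIN_APPROX_NONE)[0]:
        px=(c[:,0,:]+.5)/K-.5; mu=px.mean(0)
        if cv2.contourArea(c)<300*K*K or not(roi[0]<mu[0]<roi[2] and roi[1]<mu[1]<roi[3]): continue
        o,d=ray(n,px); P=o+d*(((O+H*nz-o)@nz)/(d@nz))[:,None]-O
        q=np.float32(np.c_[P@ex,P@ey]*1e4); r=cv2.minAreaRect(q); b=cv2.boxPoints(r)
        e=max((b[1]-b[0],b[2]-b[1]),key=np.linalg.norm)
        print("deck blk",np.round(np.array(r[0])/10,1),"yaw",round(float(np.arctan(e[1]/e[0])),3),np.round(np.array(r[1])/10,1),"xmin",round(q[:,0].min()/10,1))
E
python3 -c "
from vis import *
deckfind(cv2.imread('pics/t4.png'))"
python3 shift.py '0.085 -0.056 -0.029 0.03 -0.381;0.085 -0.056 -0.029 0.03 -0.381;0.085 -0.056 -0.029 0.06 -0.381;0.085 -0.056 -0.029 0.088 -0.381;0.085 -0.056 -0.029 0.088 -0.381'; python3 -c "
from vis import *
shift(.535,-.3505,.017,.25)"
```

```text
deck blk [  50. -102.] yaw -0.007 [ 48.7 101.9] xmin -1.0
deck blk [52.4 -2.7] yaw -0.006 [ 50.6 102.1] xmin 1.4
clock: 15.38
eef_pos: [0.5351, -0.3432, 0.058]
orientation: [-0.127, 0.992, 0.002, -0.002]
ft_force: [-0.0, 0.5, 0.4]
gripper_width: 0.0851
grasp_force: 0.0
pos [ 0.5351 -0.3432  0.058 ] shift [ 0.0018 -0.0071  0.041 ] turn 0.006 q6 -0.83
```

```bash
python3 shift.py '0.085 0.002 -0.006 0.02 0;0.085 0.002 -0.006 0.041 0;0.085 0.002 -0.006 0.041 0;0.04 0.002 -0.006 0.041 0;0.03 0.002 -0.006 0.041 0;0.03 0.002 -0.006 0.041 0;0.03 0.002 -0.006 0.041 0;0.03 0.002 -0.006 0.041 0'; python3 -c "
from vis import *
shift(*deck(.535,.394),.15,Y)"
```

```text
clock: 16.38
eef_pos: [0.5368, -0.3513, 0.0208]
orientation: [-0.127, 0.992, -0.001, 0.001]
ft_force: [-0.5, 1.5, 6.6]
gripper_width: 0.0428
grasp_force: 62.5
pos [ 0.5368 -0.3513  0.0208] shift [-0.2127  0.6419 -0.1299] turn 0.381 q6 -0.83
```

```bash
python3 shift.py '0.03 0 0 -0.05 0;0.03 0 0 -0.1 0;0.03 -0.213 0.642 -0.13 0.381;0.03 -0.213 0.642 -0.13 0.381;0.03 -0.213 0.642 -0.13 0.381;0.03 -0.213 0.642 -0.13 0.381;0.03 -0.213 0.642 -0.13 0.381;0.03 -0.213 0.642 -0.13 0.381;0.03 -0.213 0.642 -0.13 0.381;0.03 -0.213 0.642 -0.13 0.381';  python3 -c "
from vis import *
shift(*deck(.535,.394),.15,Y)"
```

```text
clock: 17.62
eef_pos: [0.5684, 0.1472, 0.1418]
orientation: [0.063, 0.998, 0.0, 0.0]
ft_force: [0.6, 0.0, -2.4]
gripper_width: 0.0426
grasp_force: 62.1
pos [0.5684 0.1472 0.1418] shift [ 0.0103  0.1766 -0.0082] turn 0.0 q6 0.38
```

```bash
python3 shift.py '0.03 0.01 0.17 0 0;0.03 0.01 0.17 0 0;0.03 0.01 0.17 0 0;0.03 0.01 0.17 0 0;0.03 0.01 0.17 0 0';  python3 -c "
from vis import *
shift(*deck(.535,.394),.07,Y)"
```

```text
clock: 18.25
eef_pos: [0.5795, 0.3146, 0.1411]
orientation: [0.063, 0.998, -0.0, -0.0]
ft_force: [-0.4, -0.7, -2.2]
gripper_width: 0.0427
grasp_force: 62.2
pos [0.5795 0.3146 0.1411] shift [0.0004 0.0091 0.0711] turn 0.001 q6 0.62
```

```bash
python3 shift.py '0.03 0 0.009 0.05 0;0.03 0 0.009 0.066 0;0.03 0 0.009 0.071 0;0.03 0 0.009 0.075 0;0.03 0 0.009 0.08 0'; python3 shift.py '0.03 0 0 0.005 0;0.03 0 0 0.01 0;0.03 0 0 0.01 0'
```

```text
clock: 18.88
eef_pos: [0.5786, 0.3226, 0.0644]
orientation: [0.063, 0.998, -0.0, -0.002]
ft_force: [-18.4, -3.9, 19.7]
gripper_width: 0.0428
grasp_force: 67.7
clock: 19.25
eef_pos: [0.5779, 0.3227, 0.0536]
orientation: [0.063, 0.998, -0.0, -0.002]
ft_force: [-17.5, -2.2, 13.2]
gripper_width: 0.0429
grasp_force: 73.6
```

```bash
python3 shift.py '0.03 0 0 0.003 0;0.03 0 0 0.006 0;0.03 0 0 0.006 0'; python3 shift.py '0.03 0.004 0 0.001 0;0.03 0.008 0 0.003 0;0.03 0.014 0 0.004 0;0.03 0.016 0 0.005 0'; python3 shift.py '0.03 0.004 0 0.001 0;0.03 0.004 0 0.001 0'
```

```text
clock: 19.62
eef_pos: [0.578, 0.3227, 0.0505]
orientation: [0.063, 0.998, 0.0, -0.001]
ft_force: [-26.0, -5.8, 37.3]
gripper_width: 0.0429
grasp_force: 78.4
clock: 20.12
eef_pos: [0.5693, 0.326, 0.0463]
orientation: [0.064, 0.998, 0.002, 0.005]
ft_force: [2.4, -2.3, 27.5]
gripper_width: 0.0429
grasp_force: 76.7
clock: 20.38
eef_pos: [0.5668, 0.3265, 0.0452]
orientation: [0.064, 0.998, 0.002, 0.006]
ft_force: [6.5, -4.5, 19.6]
gripper_width: 0.0425
grasp_force: 76.0
```

```bash
python3 shift.py '0.03 -0.005 0 -0.004 0;0.065 -0.005 0 -0.004 0;0.065 -0.005 0 -0.004 0;0.07 -0.005 0 -0.004 0;0.07 -0.005 0 -0.05 0;0.08 -0.005 0 -0.11 0;0.085 -0.005 -0.06 -0.11 0;0.085 -0.005 -0.12 -0.11 0;0.085 -0.005 -0.18 -0.11 0;0.085 -0.005 -0.24 -0.11 0';python3 shift.py '0.085 0.05 -0.06 0 0;0.085 0.1 -0.12 0 0;0.085 0.15 -0.18 0 0;0.085 0.15 -0.24 0 0'; python3 - <<'E'
from vis import *
im=frame("top","t5"); si=frame("side","s5")
deckfind(im)
for r in find(im,"any",.012,roi=(260,150,440,320)): print(*r)
for r in find(im,"rest",.014,roi=(260,150,440,320)): print("rest",*r)
cv2.imwrite("pics/c5.png",im)
E
```

```text
clock: 21.62
eef_pos: [0.5354, 0.0861, 0.1491]
orientation: [0.063, 0.998, -0.0, -0.0]
ft_force: [1.6, -0.9, -0.7]
gripper_width: 0.0852
grasp_force: 0.0
clock: 22.12
eef_pos: [0.3706, -0.0974, 0.1493]
orientation: [0.062, 0.998, -0.0, -0.0]
ft_force: [0.9, -0.6, 0.9]
gripper_width: 0.0847
grasp_force: 0.0
deck blk [  50.2 -102. ] yaw -0.005 [ 48.6 101.2] xmin -0.4
deck blk [52.7 -1.7] yaw -0.0 [ 49.  101.4] xmin 2.0
deck blk [46.4 97.5] yaw 0.0 [101.4  50.4] xmin -4.3
[ 462.9 -220.2] 0.086 [np.float64(59.4), np.float64(112.8)] [353. 265.]
[462.  -94.9] 0.173 [np.float64(59.1), np.float64(112.9)] [303. 264.]
[ 527.4 -352.2] 0.222 [np.float64(59.6), np.float64(112.7)] [406. 241.]
[ 608.7 -225.2] 0.015 [np.float64(57.7), np.float64(111.8)] [356. 207.]
rest [606.8 -77.6] -0.128 [np.float64(57.9), np.float64(107.7)] [297. 206.]
```

View pics/t5.png

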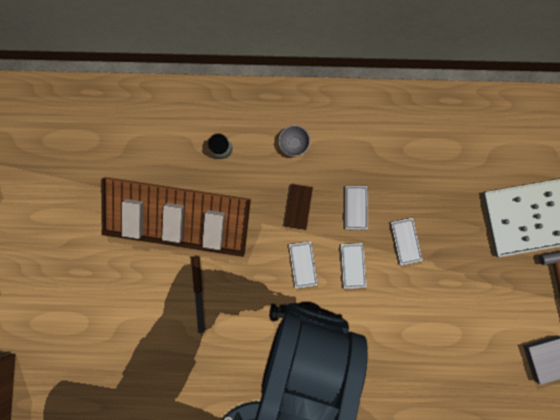

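All three blocks lie on the slope at about (131,219), (172,223) and (213,230), and the four plates are bare. The middle block may sit slightly short of the cleat, so I'll measure its gap.

```bash
python3 - <<'E'
from vis import *
im=cv2.imread("pics/t5.png"); V=cv2.cvtColor(im,cv2.COLOR_BGR2HSV)[:,:,2].astype(int); S=cv2.cvtColor(im,cv2.COLOR_BGR2HSV)[:,:,1]
for u in (128,132,136,169,173,177,208,212,216):
    l=230.12+(u-112)*.1572; r=np.arange(int(l)-5,int(l)+7); 
    print(u,round(l,1),r[0],V[r,u],S[r,u])
si=cv2.imread("pics/s5.png")
cv2.imwrite("pics/c5.png",np.hstack([cv2.resize(im[190:265,100:250],(480,240),interpolation=cv2.INTER_CUBIC),cv2.resize(si[220:420,110:300],(310,240),interpolation=cv2.INTER_CUBIC)]))
E
```

```text
128 232.6 227 [162 162 161 161 159 161 162 163 163 139  83  55] [ 31  33  30  30  29  32  31  30  31  37  52 134]
132 233.3 228 [161 162 161 161 162 164 162 168 163 113  55  62] [ 30  31  30  32  30  31  30  30  33  38  93 156]
136 233.9 228 [164 163 162 164 164 167 167 168 171 166 113  57] [31 33 30 28 33 31 32 32 28 29 34 98]
169 239.1 234 [162 161 163 163 164 163 141  90  45  37  53  94] [ 30  30  33  33  31  30  34  54 119 200 144 136]
173 239.7 234 [162 162 163 164 164 170 162 121  62  41  37  62] [ 30  30  30  31  31  30  33  40  78 155 179 144]
177 240.3 235 [167 167 169 172 170 174 167 115  54  39  44  68] [ 32  27  30  33  30  28  27  35  85 183 162 150]
208 245.2 240 [160 164 162 162 165 164 165 143  91  47  46  85] [ 30  34  31  31  29  30  32  37  59 130 177 144]
212 245.8 240 [162 162 161 163 163 166 168 163 122  64  40  55] [ 30  30  29  31  33  31  32  33  42  76 159 162]
216 246.5 241 [165 166 165 166 168 168 171 166 116  53  40  66] [ 31  31  29  31  29  29  30  28  33  87 159 151]
```

View pics/c5.png

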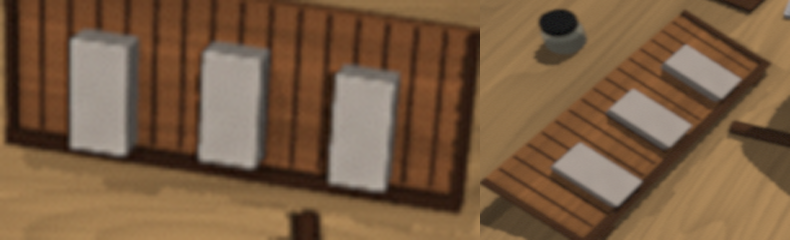

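The bottom edges of the middle and right blocks sit 1–2 px (3–5 mm) higher than the left block's relative to the cleat. I'll nudge them down with closed fingers.

```bash
python3 -c "
from vis import *
shift(*deck(.600,.292),.15,Y)"
```

```text
pos [ 0.3699 -0.1008  0.1494] shift [-0.2182  0.3469 -0.0012] turn -0.006 q6 -0.13
```

```bash
python3 shift.py '0 -0.218 0.347 -0.01 0;0 -0.218 0.347 -0.01 0;0 -0.218 0.347 -0.01 0;0 -0.218 0.347 -0.01 0;0 -0.218 0.347 -0.01 0;0 -0.218 0.347 -0.01 0;0 -0.218 0.347 -0.01 0;0 -0.218 0.347 -0.01 0;0 -0.218 0.347 -0.01 0'; python3 -c "
from vis import *
shift(*deck(.590,.292),.074,Y)"
```

```text
clock: 23.35
eef_pos: [0.6319, 0.2199, 0.1586]
orientation: [0.063, 0.998, -0.0, -0.001]
ft_force: [0.3, -0.5, 0.3]
gripper_width: -0.0004
grasp_force: 0.0
pos [0.6319 0.2199 0.1586] shift [ 0.0092 -0.0055  0.0846] turn 0.001 q6 0.46
```

```bash
python3 shift.py '0 0.009 -0.005 0.05 0;0 0.009 -0.005 0.08 0;0 0.009 -0.005 0.084 0;0 0.009 -0.005 0.084 0'; python3 shift.py '0 0.006 0 0.003 0;0 0.012 0 0.006 0;0 0.012 0 0.006 0'; python3 shift.py '0 0.002 0 0.001 0;0 0.002 0 0.001 0'
```

```text
clock: 23.85
eef_pos: [0.6234, 0.2157, 0.0765]
orientation: [0.063, 0.998, 0.0, 0.0]
ft_force: [-0.1, 1.1, 0.5]
gripper_width: -0.0001
grasp_force: 0.0
clock: 24.22
eef_pos: [0.6107, 0.2177, 0.0695]
orientation: [0.063, 0.998, -0.0, -0.0]
ft_force: [-0.4, -0.2, 0.2]
gripper_width: -0.0002
grasp_force: 0.0
clock: 24.48
eef_pos: [0.6093, 0.2179, 0.0683]
orientation: [0.063, 0.998, -0.0, 0.0]
ft_force: [0.5, 0.6, 0.1]
gripper_width: 0.0003
grasp_force: 0.0
```

```bash
for i in 1 2 3; do python3 shift.py '0 0.002 0 0.0005 0;0 0.002 0 0.0005 0' | grep -E "eef|ft"; done
```

```text
eef_pos: [0.6072, 0.2181, 0.0677]
ft_force: [0.9, 0.2, 0.1]
eef_pos: [0.6051, 0.2184, 0.0672]
ft_force: [-0.1, 1.0, 0.8]
eef_pos: [0.6031, 0.2186, 0.0667]
ft_force: [0.1, -0.2, 0.1]
```

```bash
for i in 1 2 3; do python3 shift.py '0 0.0015 0 0.0005 0;0 0.0015 0 0.0005 0' | grep -E "eef|ft"; done
```

```text
eef_pos: [0.6019, 0.2188, 0.0663]
ft_force: [0.6, -0.0, 0.7]
eef_pos: [0.6015, 0.2191, 0.0664]
ft_force: [4.3, -0.8, 2.4]
eef_pos: [0.6013, 0.2192, 0.0665]
ft_force: [8.3, -1.5, 3.9]
```

```bash
python3 shift.py '0 -0.014 0 -0.01 0;0 -0.014 -0.06 -0.01 0;0 -0.014 -0.1 -0.01 0;0 -0.014 -0.1 -0.01 0;0 -0.008 -0.1 -0.004 0;0 -0.004 -0.1 -0.001 0;0 -0.004 -0.1 -0.001 0'; for i in 1 2 3; do python3 shift.py '0 0.0015 0 0.0005 0;0 0.0015 0 0.0005 0' | grep -E "eef|ft"; done
```

```text
clock: 26.85
eef_pos: [0.5899, 0.1204, 0.066]
orientation: [0.062, 0.998, -0.0, -0.0]
ft_force: [-0.5, 0.6, 0.5]
gripper_width: -0.0001
grasp_force: 0.0
eef_pos: [0.5894, 0.1201, 0.066]
ft_force: [3.6, 0.8, 0.8]
eef_pos: [0.5892, 0.1201, 0.0662]
ft_force: [6.1, 1.0, 2.5]
eef_pos: [0.5891, 0.1203, 0.0663]
ft_force: [9.1, -0.5, 4.3]
```

Both blocks are hard against the cleat, at the same u to within 0.5 mm. Now the plates, starting with the far one.

```bash
python3 shift.py '0 -0.01 0 -0.01 0;0 -0.01 0 -0.07 0;0.04 -0.01 -0.06 -0.09 0;0.085 -0.01 -0.12 -0.09 0;0.085 -0.01 -0.18 -0.09 0;0.085 -0.01 -0.24 -0.09 0;0.085 -0.01 -0.24 -0.09 0'; python3 - <<'E'
from vis import *
im=frame("top","t6"); deckfind(im)
for r in find(im,"any",.012,roi=(260,150,440,320)): print(*r)
shift(.6087,-.2253,.05,.013)
E
```

```text
clock: 28.48
eef_pos: [0.5642, -0.123, 0.1545]
orientation: [0.065, 0.998, -0.0, -0.001]
ft_force: [-0.3, -0.2, 0.5]
gripper_width: 0.0849
grasp_force: 0.0
deck blk [  46.2 -100.7] yaw 0.003 [98.9 44. ] xmin -3.2
deck blk [44.9 -2.4] yaw -0.002 [ 50.6 101.7] xmin -5.9
deck blk [46.2 96.9] yaw 0.005 [101.9  51.6] xmin -4.8
[ 527.2 -351.9] 0.226 [np.float64(60.0), np.float64(112.9)] [406. 241.]
[ 561.1 -278.4] -0.185 [np.float64(43.2), np.float64(214.8)] [377. 226.]
[ 585.7 -159.2] -0.235 [np.float64(176.4), np.float64(218.5)] [322. 204.]
pos [ 0.5646 -0.1211  0.1545] shift [-0.0573 -0.0977  0.1044] turn -0.142 q6 -0.08
```

```bash
python3 shift.py '0.085 -0.057 -0.098 0 -0.142;0.085 -0.057 -0.098 0.05 -0.142;0.085 -0.057 -0.098 0.1 -0.142;0.085 -0.057 -0.098 0.104 -0.142;0.085 -0.057 -0.098 0.104 -0.142'; python3 -c "
from vis import *
shift(.6087,-.2253,0,.013)"
```

```text
clock: 29.15
eef_pos: [0.6103, -0.2224, 0.0519]
orientation: [-0.009, 1.0, 0.0, -0.0]
ft_force: [0.3, -0.7, 0.8]
gripper_width: 0.0849
grasp_force: 0.0
pos [ 0.6103 -0.2224  0.0519] shift [ 0.0016 -0.0029  0.0519] turn 0.005 q6 -0.37
```

```bash
python3 shift.py '0.085 0.002 -0.003 0.03 0;0.07 0.002 -0.003 0.048 0;0.07 0.002 -0.003 0.051 0;0.065 0.002 -0.003 0.051 0;0.065 0.002 -0.003 0.051 0' ; python3 shift.py '0.04 0 0 0 0;0.04 0 0 0 0;0.04 0 0 0 0;0.04 0 0 0 0'; python3 -c "
from vis import *
shift(.6067,-.0785,.08,-.128)"
```

```text
clock: 29.78
eef_pos: [0.609, -0.2268, 0.0015]
orientation: [-0.008, 1.0, -0.0, 0.001]
ft_force: [-0.4, -0.3, 0.1]
gripper_width: 0.0651
grasp_force: 0.0
clock: 30.28
eef_pos: [0.6087, -0.2268, 0.0016]
orientation: [-0.008, 1.0, -0.0, 0.001]
ft_force: [-1.4, 2.1, 9.3]
gripper_width: 0.054
grasp_force: 62.5
pos [ 0.6087 -0.2268  0.0016] shift [-0.0006  0.1482 -0.0785] turn 0.144 q6 -0.37
```

```bash
python3 shift.py '0.04 0 0 -0.04 0;0.04 0 0 -0.078 0;0.04 -0.001 0.148 -0.078 0.144;0.04 -0.001 0.148 -0.078 0.144;0.04 -0.001 0.148 -0.078 0.144;0.04 -0.001 0.148 -0.078 0.144;0.04 -0.001 0.148 -0.078 0.144'; python3 - <<'E'
from vis import *
im=frame("top","t7"); si=frame("side","s7")
shift(.6067,-.0785,.018,-.128)
x,y=map(int,project("side",tool()[0]))
cv2.imwrite("pics/c7.png",cv2.resize(si[y-60:y+60,x-80:x+80],(640,480),interpolation=cv2.INTER_CUBIC))
E
```

```text
clock: 31.15
eef_pos: [0.6067, -0.0797, 0.0779]
orientation: [0.064, 0.998, -0.0, 0.0]
ft_force: [-0.2, -0.2, -0.9]
gripper_width: 0.0538
grasp_force: 65.0
pos [ 0.6067 -0.0801  0.0778] shift [0.0002 0.0016 0.0598] turn -0.001 q6 -0.0
```

View pics/c7.png

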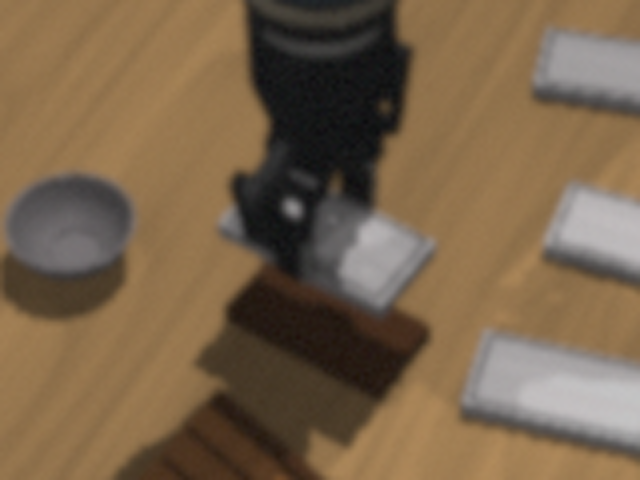

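The plate is gripped level, directly over and parallel to the rest.

```bash
python3 shift.py '0.04 0 0.0015 0.04 0;0.04 0 0.0015 0.056 0;0.04 0 0.0015 0.06 0;0.04 0 0.0015 0.063 0;0.04 0 0.0015 0.063 0'; python3 shift.py '0.064 0 0 0 0;0.064 0 0 0 0;0.068 0 0 -0.02 0;0.085 0 0 -0.07 0;0.085 0.06 -0.03 -0.085 0;0.085 0.12 -0.03 -0.085 0;0.085 0.18 -0.03 -0.085 0;0.085 0.24 -0.03 -0.085 0'; python3 - <<'E'
from vis import *
im=frame("top","t8"); deckfind(im)
for r in find(im,"any",.012,roi=(260,150,440,320)): print(*r)
for r in find(im,"any",.026,roi=(260,150,320,240)): print("pile",*r)
shift(.462,-.095,.04,.17)
E
```

```text
clock: 31.88
eef_pos: [0.6075, -0.0775, 0.0158]
orientation: [0.064, 0.998, -0.0, 0.001]
ft_force: [-0.5, -0.1, -1.9]
gripper_width: 0.0537
grasp_force: 65.0
clock: 32.88
eef_pos: [0.3631, -0.0762, 0.1]
orientation: [0.064, 0.998, -0.0, 0.0]
ft_force: [0.5, 0.1, 0.6]
gripper_width: 0.085
grasp_force: 0.0
deck blk [  45.  -102.1] yaw 0.0 [101.1  48.5] xmin -5.5
deck blk [45.  -1.5] yaw 0.007 [101.4  49.1] xmin -5.6
deck blk [46.5 98.6] yaw 0.002 [101.3  48. ] xmin -4.2
[ 462.8 -220.2] 0.086 [np.float64(59.4), np.float64(112.6)] [353. 265.]
[461.9 -94.8] 0.168 [np.float64(59.3), np.float64(112.8)] [303. 264.]
[ 527.4 -352.2] 0.224 [np.float64(59.4), np.float64(112.8)] [406. 241.]
[608.1 -77.9] -0.126 [np.float64(60.6), np.float64(114.2)] [298. 206.]
pile [607.1 -77.8] -0.126 [np.float64(59.8), np.float64(112.8)] [298. 206.]
pos [ 0.3533 -0.0744  0.0985] shift [-0.111  -0.0066  0.0576] turn -0.298 q6 -0.08
```

Pile and rest agree to within 1 mm. Next plate.

```bash
python3 shift.py '0.085 -0.111 -0.007 0.01 -0.3;0.085 -0.111 -0.007 0.05 -0.3;0.085 -0.111 -0.007 0.057 -0.3;0.085 -0.111 -0.007 0.057 -0.3'; python3 -c "
from vis import *
shift(.462,-.095,0.001,.17)"
```

```text
clock: 33.42
eef_pos: [0.473, -0.0972, 0.0421]
orientation: [-0.086, 0.996, 0.0, -0.001]
ft_force: [-0.8, 0.2, 0.2]
gripper_width: 0.0848
grasp_force: 0.0
pos [ 0.473  -0.0972  0.0421] shift [0.0103 0.004  0.0411] turn 0.001 q6 -0.37
```

```bash
python3 shift.py '0.085 0.01 0.004 0.02 0;0.085 0.01 0.004 0.03 0;0.085 0.01 0.004 0.03 0'; python3 -c "
from vis import *
shift(.462,-.095,0.001,.17)"
```

```text
clock: 33.8
eef_pos: [0.4633, -0.0952, 0.0133]
orientation: [-0.086, 0.996, -0.0, 0.0]
ft_force: [0.1, -0.5, 0.6]
gripper_width: 0.0848
grasp_force: 0.0
pos [ 0.4633 -0.0952  0.0133] shift [0.0012 0.0004 0.0123] turn 0.002 q6 -0.37
```

```bash
python3 shift.py '0.07 0.001 0 0.012 0;0.065 0.001 0 0.012 0;0.04 0.001 0 0.012 0;0.04 0.001 0 0.012 0;0.04 0.001 0 0.012 0;0.04 0.001 0 0.012 0;0.04 0.001 0 0.012 0'; python3 -c "
from vis import *
shift(.607,-.0782,.085,-.127)"
```

```text
clock: 34.67
eef_pos: [0.4625, -0.0954, 0.0013]
orientation: [-0.086, 0.996, -0.0, -0.0]
ft_force: [-2.9, -0.8, 5.2]
gripper_width: 0.0541
grasp_force: 63.0
pos [ 0.4625 -0.0954  0.0013] shift [-0.1453 -0.0078 -0.0837] turn 0.299 q6 -0.38
```

```bash
python3 shift.py '0.04 0 0 -0.04 0;0.04 0 0 -0.084 0;0.04 -0.145 -0.008 -0.084 0.298;0.04 -0.145 -0.008 -0.084 0.298;0.04 -0.145 -0.008 -0.084 0.298;0.04 -0.145 -0.008 -0.084 0.298;0.04 -0.145 -0.008 -0.084 0.298'; python3 -c "
from vis import *
shift(.607,-.0782,.0275,-.127)"
```

```text
clock: 35.55
eef_pos: [0.6056, -0.0785, 0.0844]
orientation: [0.063, 0.998, -0.0, -0.001]
ft_force: [0.7, -0.3, -1.9]
gripper_width: 0.0538
grasp_force: 65.0
pos [ 0.6056 -0.0785  0.0844] shift [-0.0015  0.0005  0.0569] turn 0.001 q6 -0.0
```

```bash
python3 shift.py '0.04 -0.001 0.0005 0.04 0;0.04 -0.001 0.0005 0.052 0;0.04 -0.001 0.0005 0.056 0;0.04 -0.001 0.0005 0.058 0;0.04 -0.001 0.0005 0.058 0'; python3 shift.py '0.064 0 0 0 0;0.064 0 0 0 0;0.068 0 0 -0.02 0;0.085 0 0 -0.07 0;0.085 0.06 -0.03 -0.085 0;0.085 0.12 -0.03 -0.085 0;0.085 0.18 -0.06 -0.085 0;0.085 0.24 -0.09 -0.085 0;0.085 0.24 -0.09 -0.085 0;0.085 0.24 -0.09 -0.085 0'; python3 - <<'E'
from vis import *
im=frame("top","t9"); deckfind(im)
for r in find(im,"any",.012,roi=(320,150,440,320)): print(*r)
for r in find(im,"any",.038,roi=(260,150,320,240)): print("pile",*r)
shift(.4628,-.2202,.04,.086)
E
```

```text
clock: 36.17
eef_pos: [0.6083, -0.0782, 0.0276]
orientation: [0.063, 0.998, -0.0, 0.001]
ft_force: [-0.3, -0.4, -2.4]
gripper_width: 0.0538
grasp_force: 64.9
clock: 37.42
eef_pos: [0.3588, -0.1378, 0.1125]
orientation: [0.064, 0.998, -0.0, 0.001]
ft_force: [0.8, 0.2, 1.0]
gripper_width: 0.0852
grasp_force: 0.0
deck blk [  45.  -102.1] yaw 0.0 [101.2  48.6] xmin -5.6
deck blk [45.  -1.5] yaw 0.007 [101.5  49.1] xmin -5.8
deck blk [46.5 97.4] yaw 0.002 [101.5  50.4] xmin -4.3
[ 462.8 -220.2] 0.086 [np.float64(59.4), np.float64(112.6)] [353. 265.]
[ 527.4 -352.3] 0.22 [np.float64(59.6), np.float64(112.6)] [406. 241.]
pile [607.5 -78.5] -0.133 [np.float64(59.6), np.float64(113.4)] [298. 205.]
pos [ 0.3598 -0.1377  0.1124] shift [-0.1124 -0.0689  0.0727] turn -0.212 q6 -0.24
```

```bash
python3 shift.py '0.085 -0.112 -0.069 0.01 -0.212;0.085 -0.112 -0.069 0.04 -0.212;0.085 -0.112 -0.069 0.07 -0.212;0.085 -0.112 -0.069 0.09 -0.212;0.085 -0.112 -0.069 0.095 -0.212'; python3 -c "
from vis import *
shift(.4628,-.2202,0.001,.086)"
```

```text
clock: 38.1
eef_pos: [0.4615, -0.2191, 0.0149]
orientation: [-0.044, 0.999, 0.001, -0.001]
ft_force: [-0.3, 0.1, 1.2]
gripper_width: 0.0847
grasp_force: 0.0
pos [ 0.4615 -0.2191  0.0149] shift [-0.0012 -0.0012  0.0139] turn 0.001 q6 -0.53
```

```bash
python3 shift.py '0.07 -0.001 -0.001 0.014 0;0.065 -0.001 -0.001 0.014 0;0.04 -0.001 -0.001 0.014 0;0.04 -0.001 -0.001 0.014 0;0.04 -0.001 -0.001 0.014 0;0.04 -0.001 -0.001 0.014 0;0.04 -0.001 -0.001 0.014 0'; python3 -c "
from vis import *
shift(.607,-.0782,.1,-.127)"
```

```text
clock: 38.98
eef_pos: [0.4623, -0.2207, 0.0038]
orientation: [-0.043, 0.999, -0.0, 0.001]
ft_force: [-0.6, 2.8, 6.7]
gripper_width: 0.0535
grasp_force: 63.2
pos [ 0.4623 -0.2207  0.0038] shift [-0.1565  0.1294 -0.0961] turn 0.213 q6 -0.53
```

```bash
python3 shift.py '0.04 0 0 -0.05 0;0.04 0 0 -0.096 0;0.04 -0.156 0.129 -0.096 0.213;0.04 -0.156 0.129 -0.096 0.213;0.04 -0.156 0.129 -0.096 0.213;0.04 -0.156 0.129 -0.096 0.213;0.04 -0.156 0.129 -0.096 0.213;0.04 -0.156 0.129 -0.096 0.213'; python3 -c "
from vis import *
shift(.607,-.0782,.0418,-.127)"
```

```text
clock: 39.98
eef_pos: [0.6052, -0.0796, 0.0987]
orientation: [0.064, 0.998, -0.0, -0.001]
ft_force: [-1.4, -0.5, -1.7]
gripper_width: 0.0534
grasp_force: 64.8
pos [ 0.6052 -0.0796  0.0987] shift [-0.0017  0.0017  0.0569] turn -0.001 q6 -0.0
```

```bash
python3 shift.py '0.04 -0.001 0.001 0.04 0;0.04 -0.001 0.001 0.052 0;0.04 -0.001 0.001 0.056 0;0.04 -0.001 0.001 0.058 0;0.04 -0.001 0.001 0.058 0'; python3 shift.py '0.064 0 0 0 0;0.064 0 0 0 0;0.068 0 0 -0.02 0;0.085 0 0 -0.06 0;0.085 0.06 -0.06 -0.075 0;0.085 0.12 -0.12 -0.075 0;0.085 0.14 -0.18 -0.075 0;0.085 0.14 -0.22 -0.075 0;0.085 0.14 -0.22 -0.075 0;0.085 0.14 -0.22 -0.075 0'; python3 - <<'E'
from vis import *
im=frame("top","t10"); deckfind(im)
for r in find(im,"any",.012,roi=(320,150,440,320)): print(*r)
for r in find(im,"any",.050,roi=(260,150,320,240)): print("pile",*r)
shift(.5274,-.3522,.04,.222)
E
```

```text
clock: 40.6
eef_pos: [0.608, -0.0782, 0.0419]
orientation: [0.063, 0.998, -0.0, 0.001]
ft_force: [-0.7, -0.7, -0.8]
gripper_width: 0.0535
grasp_force: 64.9
clock: 41.85
eef_pos: [0.4405, -0.2793, 0.116]
orientation: [0.065, 0.998, -0.0, 0.0]
ft_force: [-0.5, 0.6, -0.1]
gripper_width: 0.0852
grasp_force: 0.0
deck blk [  44.8 -102.1] yaw 0.003 [101.6  48.6] xmin -6.0
deck blk [45.  -2.1] yaw -0.002 [ 49.8 101.5] xmin -5.8
deck blk [46.2 96.7] yaw 0.002 [101.9  51.8] xmin -4.8
[ 527.3 -351.9] 0.226 [np.float64(60.0), np.float64(112.7)] [406. 240.]
pile [607.9 -78.4] -0.128 [np.float64(59.7), np.float64(113.6)] [298. 205.]
pos [ 0.4409 -0.2783  0.1159] shift [-0.0952 -0.0623  0.0759] turn -0.35 q6 -0.44
```

```bash
python3 shift.py '0.085 -0.095 -0.062 0.01 -0.35;0.085 -0.095 -0.062 0.04 -0.35;0.085 -0.095 -0.062 0.07 -0.35;0.085 -0.095 -0.062 0.09 -0.35;0.085 -0.095 -0.062 0.098 -0.35;0.085 -0.095 -0.062 0.098 -0.35'; python3 -c "
from vis import *
shift(.5273,-.352,0.001,.225)"
```

```text
clock: 42.65
eef_pos: [0.5276, -0.3508, 0.0178]
orientation: [-0.112, 0.994, 0.0, -0.0]
ft_force: [-0.2, -0.6, 0.7]
gripper_width: 0.0848
grasp_force: 0.0
pos [ 0.5276 -0.3508  0.0178] shift [ 0.0006 -0.0011  0.0168] turn -0.0 q6 -0.81
```

```bash
python3 shift.py '0.07 0.001 -0.001 0.016 0;0.065 0.001 -0.001 0.016 0;0.04 0.001 -0.001 0.016 0;0.04 0.001 -0.001 0.016 0;0.04 0.001 -0.001 0.016 0;0.04 0.001 -0.001 0.016 0;0.04 0.001 -0.001 0.016 0'; python3 -c "
from vis import *
shift(.607,-.0782,.11,-.127)"
```

```text
clock: 43.52
eef_pos: [0.5265, -0.3533, 0.0023]
orientation: [-0.111, 0.994, -0.0, 0.0]
ft_force: [-2.2, 1.1, 5.7]
gripper_width: 0.0536
grasp_force: 64.1
pos [ 0.5265 -0.3533  0.0023] shift [-0.1394  0.2504 -0.1078] turn 0.35 q6 -0.81
```

```bash
python3 shift.py '0.04 0 0 -0.05 0;0.04 0 0 -0.108 0;0.04 -0.139 0.25 -0.108 0.35;0.04 -0.139 0.25 -0.108 0.35;0.04 -0.139 0.25 -0.108 0.35;0.04 -0.139 0.25 -0.108 0.35;0.04 -0.139 0.25 -0.108 0.35;0.04 -0.139 0.25 -0.108 0.35;0.04 -0.139 0.25 -0.108 0.35'; python3 -c "
from vis import *
shift(.607,-.0782,.0523,-.127)"
```

```text
clock: 44.65
eef_pos: [0.6063, -0.0788, 0.1094]
orientation: [0.063, 0.998, -0.0, -0.0]
ft_force: [-0.5, 0.9, -1.4]
gripper_width: 0.0537
grasp_force: 64.8
pos [ 0.6063 -0.0788  0.1094] shift [-0.0006  0.0007  0.0571] turn 0.001 q6 -0.0
```

```bash
python3 shift.py '0.04 0 0.0005 0.04 0;0.04 0 0.0005 0.052 0;0.04 0 0.0005 0.056 0;0.04 0 0.0005 0.058 0;0.04 0 0.0005 0.058 0'; python3 shift.py '0.064 0 0 0 0;0.064 0 0 0 0;0.068 0 0 -0.02 0;0.085 0 0 -0.06 0;0.085 0.06 -0.06 -0.075 0;0.085 0.12 -0.12 -0.075 0;0.085 0.18 -0.18 -0.075 0;0.085 0.22 -0.22 -0.075 0;0.085 0.22 -0.22 -0.075 0;0.085 0.22 -0.22 -0.075 0'; python3 - <<'E'
from vis import *
im=frame("top","t11"); si=frame("side","s11"); deckfind(im)
for r in find(im,"any",.062,roi=(260,150,320,240)): print("pile",*r)
cv2.imwrite("pics/c11.png",np.hstack([cv2.resize(im[120:280,90:330],(450,300),interpolation=cv2.INTER_CUBIC),cv2.resize(si[170:410,110:330],(275,300),interpolation=cv2.INTER_CUBIC)]))
E
```

```text
clock: 45.28
eef_pos: [0.6072, -0.0784, 0.0526]
orientation: [0.063, 0.998, -0.0, 0.001]
ft_force: [0.1, -0.1, -2.9]
gripper_width: 0.0533
grasp_force: 64.8
clock: 46.52
eef_pos: [0.3576, -0.2705, 0.1274]
orientation: [0.066, 0.998, -0.0, 0.0]
ft_force: [0.6, -0.4, 0.1]
gripper_width: 0.085
grasp_force: 0.0
deck blk [  45.  -102.1] yaw 0.0 [101.2  48.6] xmin -5.6
deck blk [45.  -1.5] yaw 0.005 [101.4  49.1] xmin -5.7
deck blk [46.4 96.8] yaw 0.002 [101.7  51.6] xmin -4.4
pile [607.7 -78.3] -0.117 [np.float64(59.5), np.float64(113.6)] [298. 205.]
```

View pics/c11.png

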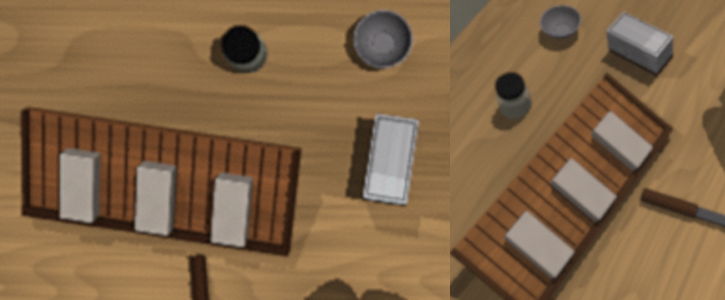

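The three blocks are seated against the cleat. The four plates form one flush pile on the rest, and the jar, dish and file haven't moved.

```bash
python3 -c "
from workcell import robot, viewer, probe_bus
print(robot.hand_in())"
```

```text
the job is handed in; nothing more can be done
None
```

The job is handed in at about 47 s with no verdict returned; by the final pictures, the three blocks present are seated flat against the cleat, the four plates are piled flush on the rest, and the jar, dish and file look undisturbed.

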